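# Shut the wedge box and turn its button across

## Task

Close up the wooden wedge box: with the fingertips push its sliding lid fully home, and only then push the little wooden turn-button round as far as it goes, so that it lies square across the lid close in front of the raised panel, and move the fingers clear. Only push with the fingertips: grasp and lift nothing, do not shove the box along the bench, and leave the tape measure, cup and sanding block where they stand.

Things in the scene. Friction and masses are not known exactly. Their poses are not given: they have to be found in the camera images.
- wedge_box: Loose wooden box, 1.5 kg, 230 (its x) x 130 (its y) x 50 mm high, on the bench, with two wooden wedges in it. Origin: centre of its underside. Its +x points to the far, closed end; the lid slides out over the near end (-x). Side walls 14 mm thick, tops at z = 50 mm; the near end wall is 38 mm high, below the lid.
- slide_lid (a joint): How far the lid stands open, m: 0 = fully shut (stop), grows as the lid slides out to the box's -x, up to 0.11. Starts 0.06 to 0.10. Slides with about 1.5 N friction and stays where it is left. It cannot come out or be lifted off.
- panel_edge (a point): On the lid: middle of the top of the near (-x) edge of its raised panel; axes as the box. The lid is a flat plate (top 46 mm above the bench) with a raised panel 130 x 90 x 18 mm on it (top at 64 mm). 68 mm of flat plate lie in front of this edge; its 18 mm high face is what to push, to the box's +x. With the lid shut this point is at x = -45, y = 0 mm in the box frame.
- turn_button (a joint): Angle of the turn-button, rad: 0 = along the side wall, pointing to the box's -x (unlocked); grows as its free end swings inwards over the lid, clockwise seen from above; pi/2 = square across the lid, pointing to the box's +y (stop). Starts at -0.4 to -0.03, the free end a little outside the wall. Turns with about 0.03 N m friction and stays where it is left.
- button_pivot (a point): Top of the turn-button over its screw, at x = -65, y = -58, z = 67 mm in the box frame, above the -y side wall. The button is a wooden bar 16 mm wide, 15 mm thick (52 to 67 mm above the bench) with round ends, reaching 43 mm from the pivot at its free end and 16 mm behind it; the screw head stands 2.5 mm higher.
- button_tip (a point): Outermost point of the turn-button's free end, at the height of its top, 43 mm from the pivot; moves with the button.
- f_clamp_2: Tall F clamp fixed at the bench edge, not part of the job: keep the arm and gripper clear of it. Its upright bar reaches about 570 mm above the bench; origin: below the bench top, under the clamp. It holds down the straight wooden beam, 52 mm wide and 88 mm high, that runs along the bench to the left of the box.
- tape_measure: Tape measure standing on the bench to the +y side of the box, 37 x 77 x 62 mm high; origin: centre of its underside. Not to be disturbed.
- mix_cup: Light white cup, 72 mm across, 75 mm high, standing on the bench to the -y side of the box, some 25 mm from its wall; origin: centre of its underside. Not to be disturbed.
- sanding_block: Grey sanding block, 60 x 103 x 34 mm high, on the bench off the near, -y corner of the box; origin: centre of its underside. Not to be disturbed.

How it is judged:
By the outcome, as a careful person would: the job done as asked, in the order asked, and still so for the second after the job is handed in, with the robot touching nothing.
It also fails if it takes over 51 s, if anything falls off the work surface, if the arm or the gripper's body presses on something with over 40 N, if the wrist force passes 120 N, or if a joint passes its speed limit or range.

## Robot

A 7-joint arm with a two-finger parallel gripper is mounted at the origin on the work surface; the furniture and walls round the work are solid. World frame = base frame: x ahead of the robot, y to its left, z up, the work surface at z = 0. Lengths are in m, angles in degrees, forces in N, time in s.
With the tool pointing down it reaches from about 0.425 to 0.875 m from the base axis. Payload 4.7 kg.
Tool frame: the origin (TCP) lies between the finger pads; the fingertips stand 17 mm ahead of it and the grasp point (between the pads) lies 2 mm behind it; z points along the fingers, y is the line along which they close (so a half turn about z gives the same grasp; the last joint's range is limited). The gripper opens to 87 mm and grips with 3 to 60 N. Pads are 19 mm wide; open, the fingers measure 117 mm over their backs; the gripper's body (75 mm by 190 mm) begins 51 mm behind the grasp point.
Start: joints at [-67.775, 18.392, -4.016, 83.108, 1.295, 78.541, -3.26], TCP at [0.237, 0.605, 0.24] pointing down, gripper open.
Joint ranges: [-163.93, 163.93], [-17.29, 119.83], [-79.2, 71.16], [3.27, 140.29], [-89.18, 269.18], [5.43, 117.66], [-154.24, 154.24]. Speed limits (degrees/s): [147.25, 147.25, 180, 180, 180, 180, 180].

## Interface

Orientations are given as [roll, pitch, yaw] about the fixed x, y, z axes, in that order (R = Rz(yaw) Ry(pitch) Rx(roll)).
In Python, from cell import env, cams gives the robot as it stands.
- The arm moves only by the shell command python3 -m pendant 'ROWS' [FORCE]. ROWS is JSON, a list of rows, each an object of numbers: "tx", "ty", "tz": the shift along the tool's x, y, z each as a share of 0.05 m, from -1 to 1; "spin": the turn about the tool's z as a share of 4 degrees, from -1 to 1; "claw": the closure, from 0 (fully open) to 1 (shut). A call has 1 to 10 rows; each row shifts and turns the commanded pose from where the row before left it, along the tool's axes as they then stand; what a row does not reach is not made up. A row lasts 1/8 s, in which the tool goes at most 62.5 mm and 10.7 degrees, less where a joint would pass 70% of its speed; a pose out of reach is approached as far as the arm can. A call with a number of a shift or a turn outside -1 to 1 is refused whole. A call with a gripper value outside its range is refused whole. The fingers move at their own pace and stop on an object; FORCE is the grip in N (left out, the last holds). Time passes only in rows, so rows that do not move let the fingers close. It gives the time, the measured TCP pose, the force, the opening and the grip force at its end, in the units of the state.
- env.get_obs(): the state, without advancing time (a new reading comes with each control period).
- cams.read_camera(name): name is "scene" or "top" or "wrist"; returns the picture (384x512x3 uint8, red, green, blue); there is no depth.
- cams.camera_info(name): a dict with "fx", "fy", "cx", "cy" (pixels), "rvec" (rotation vector, rad) and "tvec" (3), from world to camera coordinates, as OpenCV has them. Camera axes: x right, y down, z forward; pixel columns grow to the right and rows downward; lengths in m; the calibration is good to about 2 mm. The wrist camera is an equidistant fisheye: a pixel r from the principal point sees the ray r / f radians off the axis. A picture is of the moment at which its call begins: read the wrist's pose just before it. camera_info takes no time and is no camera call; for the wrist camera it gives the pose at the moment of the call.
- env.sign_off(): hands the job in; it is judged then, once.
The state is a dict: "time_s": time; "qpos": joint angles; "joint_velocities": joint speeds; "effort": joint torques, N m; "tool_pos": TCP position; "tool_rot": TCP orientation; "force": force on the tool from outside, world axes, zero at the start; "wrist_torque": the same for the moment, N m; "grip_width": finger opening in m; "grasp_force": force on a finger pad.
Only numpy, scipy, OpenCV 4.12 (cv2) and the standard library are available. Lean on these libraries where they do the work, as an engineer would, in place of code of your own. Each camera call takes 0.05 s, during which the arm holds its last target. There are 200 camera calls.

## Working session

There is one attempt and no reset: what is moved stays moved. The work goes in short steps, Python scripts to look and compute and a shell command to move; the robot and the scene stay as the last step left them, time stands still between calls to the robot, and variables do not carry over. Pictures are saved under pics/ and viewed, at most 10 in all, crops included, and the job is handed in when it is done.

```bash
mkdir -p pics
cat > h.py <<'E'
import numpy as np, cv2
from cell import env, cams
def snap(n,f):
    im=cams.read_camera(n); cv2.imwrite('pics/'+f,im[:,:,::-1]); return im
def ray(n,uv,z,info=None):
    c=info or cams.camera_info(n); R=cv2.Rodrigues(np.array(c['rvec'],float))[0]; t=np.array(c['tvec'],float).ravel()
    d=R.T@np.array([(uv[0]-c['cx'])/c['fx'],(uv[1]-c['cy'])/c['fy'],1]); o=-R.T@t
    return o+d*(z-o[2])/d[2]
def proj(n,p):
    c=cams.camera_info(n); R=cv2.Rodrigues(np.array(c['rvec'],float))[0]; q=R@np.array(p)+np.array(c['tvec'],float).ravel()
    return c['fx']*q[0]/q[2]+c['cx'],c['fy']*q[1]/q[2]+c['cy']
E
python3 - <<'E'
from h import *
a=snap('top','top0.png'); b=snap('scene','scene0.png')
for n in('top','scene'):
    c=cams.camera_info(n);R=cv2.Rodrigues(np.array(c['rvec'],float))[0];print(n,c,-R.T@np.array(c['tvec']).ravel())
print(env.get_obs())
E
```

```text
top {'fx': 496.5042364217711, 'fy': 496.5042364217711, 'cx': 262.7794818818867, 'cy': 191.40118003578596, 'rvec': array([ 2.16437119, -2.13982299,  0.20601768]), 'tvec': array([-0.22943645,  0.46986507,  1.03045805])} [ 0.3015966  -0.19187126  1.0988553 ]
scene {'fx': 448.40164164570496, 'fy': 448.40164164570496, 'cx': 255.79565969104704, 'cy': 198.64039026803812, 'rvec': array([ 2.09961039, -1.01961321,  0.47231093]), 'tvec': array([-0.44187211,  0.17793878,  0.9690219 ])} [-0.21441643 -0.72216833  0.77357295]
{'time_s': 0.1, 'qpos': array([-67.77324459,  18.43454335,  -4.01411284,  83.16772524,
         1.29589085,  78.54028059,  -3.26007099]), 'joint_velocities': array([-0.00228605, -0.18811696,  0.00838838, -0.11258751,  0.0205894 ,
        0.05473871,  0.13992322]), 'effort': array([-8.33757485e-05, -4.92571199e+01, -4.05656286e-01, -3.13401675e+01,
       -6.40909933e-02,  3.94037808e-02,  6.93749826e-05]), 'tool_pos': array([0.23726485, 0.60465435, 0.23857535]), 'tool_rot': array([-1.79902725e+02,  6.74280522e-03,  1.58581601e+02]), 'force': array([-0.25532593, -0.80113651, -0.84982685]), 'wrist_torque': array([ 0.04162083,  0.04368986, -0.03865533]), 'grasp_force': 0.0, 'grip_width': 0.08700855715246476}
```

View pics/top0.png

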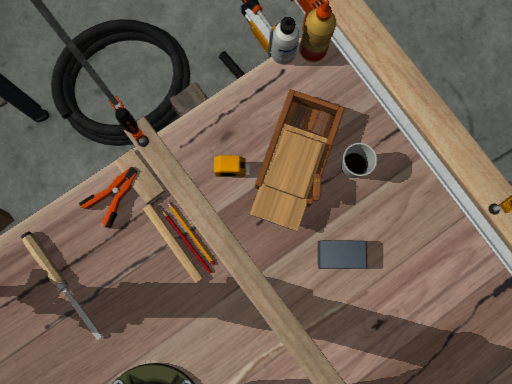

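View pics/scene0.png

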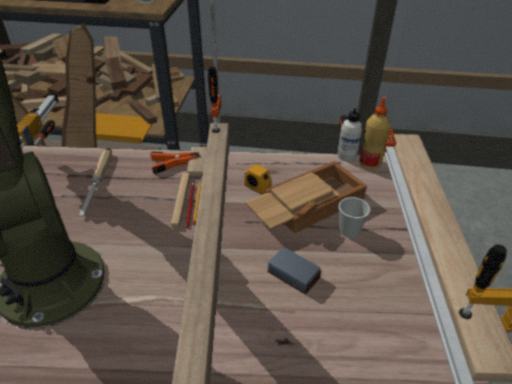

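Top view: box centred near (300,155), its near end at bottom-left, lid open with its front edge at (252,217)-(297,228), the button by the right wall near (317,190), cup (358,160), block (343,254), tape (229,165), clamp foot (135,130). The scene view agrees. Next I'll enlarge the box.

Run:
```python
from h import *
a=cv2.imread('pics/top0.png');b=cv2.imread('pics/scene0.png')
A=cv2.resize(a[80:240,200:390],None,fx=3.6,fy=3.6,interpolation=cv2.INTER_CUBIC);cv2.imwrite('pics/topz.png',A)
B=cv2.resize(b[155:245,235:385],None,fx=5,fy=5,interpolation=cv2.INTER_CUBIC);cv2.imwrite('pics/scz.png',B)
# clamp: triangulate bar direction: vertical plane intersection
def cen(n):
    c=cams.camera_info(n);R=cv2.Rodrigues(np.array(c['rvec'],float))[0];return -R.T@np.array(c['tvec']).ravel()
o1,o2=cen('top'),cen('scene')
p1=ray('top',(118,100),0);p2=ray('scene',(213,70),0);p2b=ray('scene',(212,10),.3)
for q in (p1,):pass
d1=(p1-o1)[:2];d2=(p2b-o2)[:2]
s=np.linalg.solve(np.c_[d1,-d2],(o2-o1)[:2]);print('clamp xy',o1[:2]+s[0]*d1, ray('top',(135,125),.1),ray('scene',(213,70),.1))
for n,uv in(('beam ',(150,125)),('beam',(330,380)),('cup',(358,160)),('pl',(290,92)),('pr',(341,107)),('railL',(335,30)),('railR',(510,270))):print(n,ray('top',uv,.06))
```

```text
clamp xy [0.56948654 0.01697671] [0.59823343 0.04307968 0.1       ] [0.83203267 0.27550108 0.1       ]
beam  [0.61070328 0.02048248 0.06      ]
beam [ 0.08805411 -0.36181111  0.06      ]
cup [ 0.54086715 -0.42824396  0.06      ]
pl [ 0.69127508 -0.28131417  0.06      ]
pr [ 0.65918564 -0.39333635  0.06      ]
railL [ 0.8393374  -0.38271738  0.06      ]
railR [ 0.30947009 -0.74450077  0.06      ]
```

View pics/topz.png

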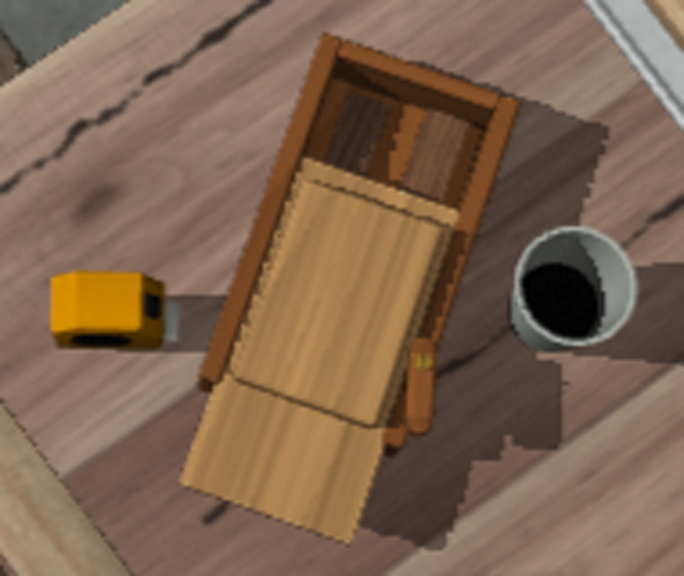

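View pics/scz.png

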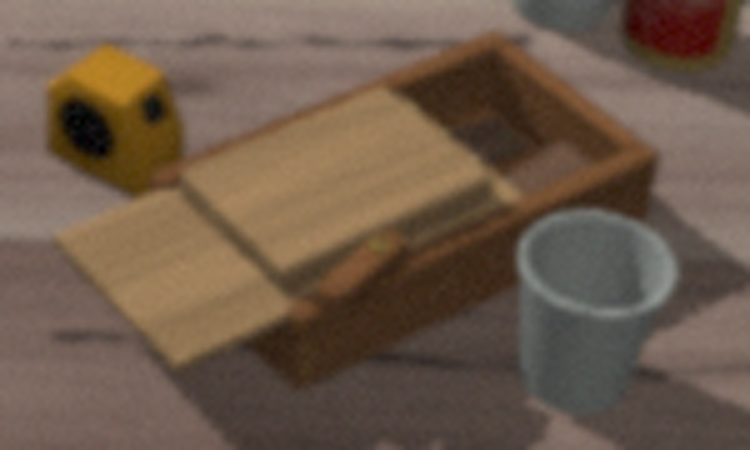

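Zoomed crops: top-zoom corners of the box walls are (328,35), (519,100), (203,385), (392,450). The panel edge runs (230,377)-(377,427), the screw is at (424,361) and the button tip at (417,433). I'll convert these to a box pose.

```bash
cat >> h.py <<'E'
def fit(P,Q): # Q = R P + t
    P,Q=np.array(P),np.array(Q);p,q=P.mean(0),Q.mean(0)
    a=P-p;b=Q-q;th=np.arctan2((a[:,0]*b[:,1]-a[:,1]*b[:,0]).sum(),(a*b).sum())
    R=np.array([[np.cos(th),-np.sin(th)],[np.sin(th),np.cos(th)]]);return R,q-R@p,th
E
python3 - <<'E'
from h import *
T=lambda u,v:((u+.5)/3.6-.5+200,(v+.5)/3.6-.5+80)
S=lambda u,v:((u+.5)/5-.5+235,(v+.5)/5-.5+155)
P=[[.115,.065],[.115,-.065],[-.115,.065],[-.115,-.065],[-.065,-.058]]
Q=[ray('top',T(*p),.05)[:2] for p in((328,35),(519,100),(203,385),(392,450))]+[ray('top',T(424,361),.0695)[:2]]
R,t,th=fit(P,Q);print('yaw',np.degrees(th),'t',t);print(np.round((np.array(Q)-t)@R*1000-np.array(P)*1000,1))
f=lambda q:np.round((q[:2]-t)@R*1000,1)
for n,p,z in(('panel',(230,377),.064),('panel',(377,427),.064),('lid',(180,483),.046),('lid',(352,545),.046),('tip',(417,433),.067),('tapeR',(163,290),.062),('tapeRb',(160,347),.0),('cup',(575,290),.075)):print(n,f(ray('top',T(*p),z)))
print('scene')
for n,p,z in(('farL',(497,35),.05),('farR',(657,152),.05),('panel',(180,175),.064),('panel',(283,275),.064),('screw',(378,242),.0695),('lid',(55,235),.046),('lid',(175,362),.046),('tip',(318,293),.06),('cup',(597,255),.075)):print(n,f(ray('scene',S(*p),z)))
print(t+R@[-.045,0],t+R@[-.065,-.058])
c=env.get_obs();print(c['tool_rot'])
E
```

```text
yaw -19.0798105535366 t [ 0.57250995 -0.30431607]
[[-0.1 -3.6]
 [ 1.1  2.3]
 [-2.3 -5. ]
 [-0.9  6.3]
 [ 2.2 -0.1]]
panel [-109.7   46.2]
panel [-108.4  -45. ]
lid [-176.7   53.2]
lid [-176.9  -54.9]
tip [-104.3  -68.1]
tapeR [-73.5 101.2]
tapeRb [-95.4  95.5]
cup [   6.8 -128.2]
scene
farL [110.7  57.3]
farR [114.1 -63.8]
panel [-111.6   38.2]
panel [-112.   -48.2]
screw [-64.2 -58.3]
lid [-176.6   50.7]
lid [-176.7  -54. ]
tip [-102.8  -63.6]
cup [  12.3 -125.2]
[ 0.52998207 -0.28960625] [ 0.49212146 -0.33788227]
[-1.79902725e+02  6.74280522e-03  1.58581601e+02]
```

```bash
python3 -m pendant '[{"tx":-0.66,"ty":-0.83,"tz":-0.2,"claw":1},{"tx":-0.66,"ty":-0.83,"tz":-0.2,"claw":1},{"tx":-0.66,"ty":-0.83,"tz":-0.2,"claw":1},{"tx":-0.66,"ty":-0.83,"tz":-0.2,"claw":1},{"tx":-0.66,"ty":-0.83,"tz":-0.2,"claw":1},{"tx":-0.66,"ty":-0.83,"tz":-0.2,"claw":1},{"claw":1},{"claw":1}]' 5; python3 -c "
from h import *
o=env.get_obs();print(o['qpos'],o['tool_rot'])"
```

```text
[-67.77324459  18.43454335  -4.01411284  83.16772524   1.29589085
  78.54028059  -3.26007099] [-1.79902725e+02  6.74280522e-03  1.58581601e+02]invalid input at $[0]: expected keys tx, ty, tz, spin, claw
```

```bash
python3 -m pendant '[{"tx":-0.66,"ty":-0.83,"tz":-0.2,"spin":0,"claw":1},{"tx":-0.66,"ty":-0.83,"tz":-0.2,"spin":0,"claw":1},{"tx":-0.66,"ty":-0.83,"tz":-0.2,"spin":0,"claw":1},{"tx":-0.66,"ty":-0.83,"tz":-0.2,"spin":0,"claw":1},{"tx":-0.66,"ty":-0.83,"tz":-0.2,"spin":0,"claw":1},{"tx":-0.66,"ty":-0.83,"tz":-0.2,"spin":0,"claw":1},{"tx":0,"ty":0,"tz":0,"spin":0,"claw":1}]' 5; python3 -c "
from h import *
o=env.get_obs();print(o['qpos'],o['tool_rot'])"
```

```text
time_s: 0.98
tool_pos: [0.3329, 0.2974, 0.3006]
tool_rot: [179.9, 0.1, 158.2]
force: [-0.5, 0.9, -0.1]
grip_width: 0.025
grasp_force: 0.0
[-52.48173848  -8.27236096   6.51663359 104.92892246   0.95859694
  83.17343796  22.02005216] [1.79896589e+02 5.95201031e-02 1.58164339e+02]
```

```bash
python3 -m pendant '[{"tx":-0.66,"ty":-0.69,"tz":0,"spin":0,"claw":1},{"tx":-0.66,"ty":-0.69,"tz":0,"spin":0,"claw":1},{"tx":-0.66,"ty":-0.69,"tz":0,"spin":0,"claw":1},{"tx":-0.66,"ty":-0.69,"tz":0,"spin":0,"claw":1},{"tx":-0.66,"ty":-0.69,"tz":0,"spin":0,"claw":1},{"tx":-0.33,"ty":-0.84,"tz":0,"spin":0,"claw":1},{"tx":-0.33,"ty":-0.84,"tz":0,"spin":0,"claw":1},{"tx":-0.33,"ty":-0.84,"tz":0,"spin":0,"claw":1},{"tx":-0.33,"ty":-0.84,"tz":0,"spin":0,"claw":1},{"tx":0,"ty":0,"tz":0,"spin":0,"claw":1}]'; python3 -c "
from h import *
o=env.get_obs();print(o['qpos'],o['tool_rot'])"
```

```text
time_s: 2.22
tool_pos: [0.4214, -0.103, 0.2995]
tool_rot: [-180.0, 0.0, 158.3]
force: [0.1, 0.1, -0.3]
grip_width: 0.0004
grasp_force: 0.0
[-33.14892338 -14.36546346  36.60498137 107.25813338   8.56154379
  84.40465057  70.00968065] [-1.79993889e+02  2.09120842e-02  1.58259070e+02]
```

```bash
python3 -m pendant '[{"tx":-0.47,"ty":-0.92,"tz":0,"spin":0,"claw":1},{"tx":-0.47,"ty":-0.92,"tz":0,"spin":0,"claw":1},{"tx":-0.47,"ty":-0.92,"tz":0,"spin":0,"claw":1},{"tx":0,"ty":0,"tz":0.9,"spin":-0.65,"claw":1},{"tx":0,"ty":0,"tz":0.9,"spin":0,"claw":1},{"tx":0,"ty":0,"tz":0.9,"spin":0,"claw":1},{"tx":0,"ty":0,"tz":0.9,"spin":0,"claw":1},{"tx":0,"ty":0,"tz":0,"spin":0,"claw":1}]'
cat >> h.py <<'E'
t=np.array([.5725,-.3043]);th=np.radians(-19.08);Rb=np.array([[np.cos(th),-np.sin(th)],[np.sin(th),np.cos(th)]])
def where(tgt=None):
    o=env.get_obs();p=(o['tool_pos'][:2]-t)@Rb*1000;y=np.radians(o['tool_rot'][2])
    print('box',np.round(p,1),'z',round(o['tool_pos'][2]*1000,1),'yaw',round(o['tool_rot'][2],2),'Fbox',np.round(np.r_[o['force'][:2]@Rb,o['force'][2]],2),'q',np.round(o['qpos'],1))
    if tgt is not None:
        d=Rb@(np.array(tgt[:2])-p);print('shares',np.round([d@[np.cos(y),np.sin(y)]/50,d@[np.sin(y),-np.cos(y)]/50],3))
E
python3 - <<'E'
from h import *
where((-145,0))
snap('top','top1.png');a=snap('scene','scene1.png')
cv2.imwrite('pics/sc1z.png',cv2.resize(a[100:260,200:390,::-1],None,fx=3.6,fy=3.6,interpolation=cv2.INTER_CUBIC))
E
```

```text
time_s: 3.22
tool_pos: [0.4348, -0.252, 0.1164]
tool_rot: [-179.9, -0.5, 161.3]
force: [-0.1, 0.7, 0.5]
grip_width: 0.0003
grasp_force: 0.0
box [-147.2    4.4] z 116.4 yaw 161.26 Fbox [-0.36  0.61  0.55] q [-25.3   9.4  56.8 113.6  -8.7  62.  106.6]
shares [-0.044 -0.089]
```

View pics/sc1z.png

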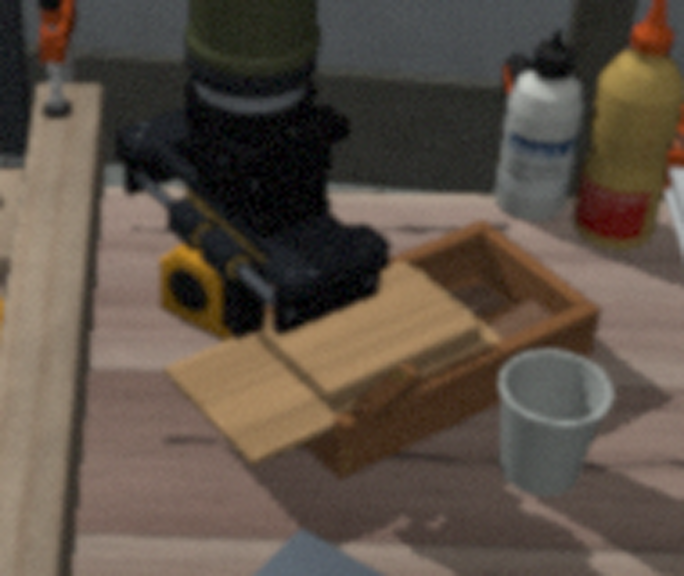

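```bash
python3 -m pendant '[{"tx":-0.04,"ty":-0.09,"tz":0.5,"spin":0.1,"claw":1},{"tx":0,"ty":0,"tz":0.44,"spin":0,"claw":1},{"tx":0,"ty":0,"tz":0,"spin":0,"claw":1},{"tx":0,"ty":0,"tz":0,"spin":0,"claw":1}]'; python3 -c "
from h import *
where((-120,0))"
```

```text
time_s: 3.82
tool_pos: [0.4387, -0.2598, 0.0745]
tool_rot: [180.0, 0.2, 160.8]
force: [0.6, 0.3, 0.8]
grip_width: 0.0004
grasp_force: 0.0
box [-140.9   -1.7] z 74.5 yaw 160.81 Fbox [0.47 0.47 0.83] q [-21.8  14.7  55.4 115.2 -14.5  57.  111.4]
shares [-0.419  0.034]
```

```bash
python3 -m pendant '[{"tx":-0.1,"ty":0.03,"tz":0.08,"spin":0,"claw":1},{"tx":-0.15,"ty":0,"tz":0,"spin":0,"claw":1},{"tx":-0.15,"ty":0,"tz":0,"spin":0,"claw":1},{"tx":-0.15,"ty":0,"tz":0,"spin":0,"claw":1},{"tx":-0.15,"ty":0,"tz":0,"spin":0,"claw":1},{"tx":-0.15,"ty":0,"tz":0,"spin":0,"claw":1},{"tx":0,"ty":0,"tz":0,"spin":0,"claw":1}]'; python3 -c "
from h import *
where((-62,0))"
```

```text
time_s: 4.7
tool_pos: [0.4786, -0.2724, 0.0685]
tool_rot: [-180.0, 0.0, 160.8]
force: [0.6, -0.0, -0.8]
grip_width: 0.0004
grasp_force: 0.0
box [-99.2  -0.6] z 68.5 yaw 160.79 Fbox [ 0.62  0.17 -0.82] q [-17.8  21.2  52.5 109.8 -19.7  58.4 114.1]
shares [-0.743  0.014]
```

```bash
python3 -m pendant '[{"tx":-0.13,"ty":0,"tz":0,"spin":0,"claw":1},{"tx":-0.13,"ty":0,"tz":0,"spin":0,"claw":1},{"tx":-0.13,"ty":0,"tz":0,"spin":0,"claw":1},{"tx":-0.13,"ty":0,"tz":0,"spin":0,"claw":1},{"tx":-0.13,"ty":0,"tz":0,"spin":0,"claw":1},{"tx":0,"ty":0,"tz":0,"spin":0,"claw":1}]'
python3 - <<'E'
from h import *
where((-57,0))
a=snap('top','top2.png');b=snap('scene','scene2.png')
A=cv2.resize(a[80:240,200:390,::-1],None,fx=2.4,fy=2.4,interpolation=cv2.INTER_CUBIC)
B=cv2.resize(b[155:245,235:385,::-1],(456,274),interpolation=cv2.INTER_CUBIC)
A=cv2.resize(A,(456,300));cv2.imwrite('pics/c2.png',np.vstack([A,B]))
E
```

```text
time_s: 5.45
tool_pos: [0.5097, -0.2828, 0.0687]
tool_rot: [180.0, 0.1, 160.8]
force: [-0.1, -0.5, 0.2]
grip_width: 0.0005
grasp_force: 0.0
box [-66.4  -0.2] z 68.7 yaw 160.8 Fbox [ 0.11 -0.51  0.22] q [-15.1  25.3  50.7 105.2 -22.4  60.  115.2]
shares [-0.188  0.005]
```

View pics/c2.png

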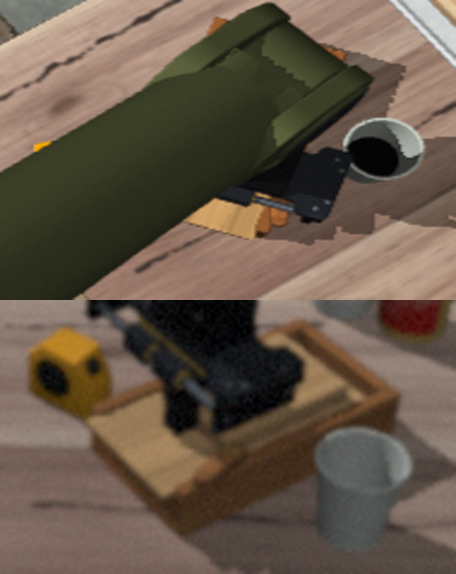

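The lid is nearly shut, and the fingertip sits against the panel face. I'll creep forward and watch the force.

```bash
for i in 1; do python3 -m pendant '[{"tx":-0.05,"ty":0,"tz":0,"spin":0,"claw":1},{"tx":-0.05,"ty":0,"tz":0,"spin":0,"claw":1},{"tx":-0.04,"ty":0,"tz":0,"spin":0,"claw":1}]'; python3 -c "
from h import *
where((-57,0))"; python3 -m pendant '[{"tx":-0.02,"ty":0,"tz":0,"spin":0,"claw":1}]'; python3 -c "
from h import *
where((-57,0))"; done
```

```text
time_s: 5.92
tool_pos: [0.5152, -0.2848, 0.0686]
tool_rot: [180.0, -0.0, 160.8]
force: [-0.7, 1.4, 0.8]
grip_width: 0.0001
grasp_force: 0.8
box [-60.5  -0.3] z 68.6 yaw 160.79 Fbox [-1.09  1.07  0.78] q [-14.6  26.1  50.4 104.3 -22.9  60.5 115.3]
shares [-0.07   0.005]
time_s: 6.05
tool_pos: [0.5162, -0.2852, 0.0685]
tool_rot: [180.0, -0.0, 160.8]
force: [-2.0, 1.1, 0.7]
grip_width: 0.0004
grasp_force: 0.8
box [-59.5  -0.3] z 68.5 yaw 160.79 Fbox [-2.28  0.41  0.74] q [-14.5  26.2  50.4 104.2 -23.   60.5 115.4]
shares [-0.049  0.007]
```

```bash
W='from h import *
where()'
python3 -m pendant '[{"tx":-0.02,"ty":0,"tz":0,"spin":0,"claw":1}]' >/dev/null; python3 -c "$W"
python3 -m pendant '[{"tx":-0.02,"ty":0,"tz":0,"spin":0,"claw":1}]' >/dev/null; python3 -c "$W"
```

```text
box [-58.6  -0.3] z 68.5 yaw 160.79 Fbox [-0.98  0.49  0.51] q [-14.5  26.3  50.3 104.  -23.1  60.6 115.4]
box [-57.6  -0.4] z 68.5 yaw 160.79 Fbox [-1.84  0.93 -0.25] q [-14.4  26.4  50.3 103.9 -23.1  60.6 115.4]
```

```bash
W='from h import *
where()'
python3 -m pendant '[{"tx":-0.02,"ty":0,"tz":0,"spin":0,"claw":1}]' >/dev/null; python3 -c "$W"
```

```text
box [-56.5  -0.4] z 68.5 yaw 160.79 Fbox [-2.94  0.27  1.78] q [-14.3  26.5  50.2 103.7 -23.2  60.7 115.4]
```

```bash
W='from h import *
where()'
python3 -m pendant '[{"tx":-0.02,"ty":0,"tz":0,"spin":0,"claw":1}]' >/dev/null; python3 -c "$W"
```

```text
box [-55.5  -0.3] z 68.5 yaw 160.79 Fbox [-1.34  0.87  1.59] q [-14.2  26.6  50.2 103.6 -23.3  60.7 115.4]
```

```bash
W='from h import *
where()'
python3 -m pendant '[{"tx":-0.02,"ty":0,"tz":0,"spin":0,"claw":1}]' >/dev/null; python3 -c "$W"
```

```text
box [-54.5  -0.4] z 68.5 yaw 160.79 Fbox [-2.73  1.31  0.67] q [-14.1  26.8  50.1 103.5 -23.3  60.8 115.4]
```

```bash
W='from h import *
where()'
python3 -m pendant '[{"tx":-0.02,"ty":0,"tz":0,"spin":0,"claw":1}]' >/dev/null; python3 -c "$W"
```

```text
box [-53.5  -0.4] z 68.5 yaw 160.79 Fbox [-1.54  1.9   0.09] q [-14.1  26.9  50.1 103.3 -23.4  60.8 115.5]
```

Run:
```python
from h import *
b=snap('scene','scene3.png')
cv2.imwrite('pics/c3.png',cv2.resize(b[155:245,235:385,::-1],(800,480),interpolation=cv2.INTER_CUBIC))
where()
```

```text
box [-53.4  -0.5] z 68.5 yaw 160.79 Fbox [-0.28  1.48 -0.68] q [-14.1  26.9  50.1 103.3 -23.4  60.8 115.5]
```

View pics/c3.png

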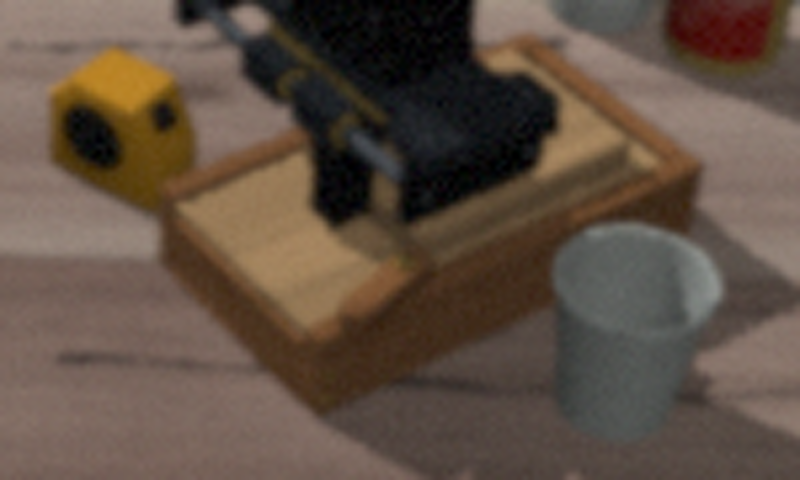

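The box hasn't moved: its far corner is still at (530,37) in this scale. The lid front edge runs (175,205)-(305,335), near the end of the box. I'll check the remaining gap and continue.

```bash
python3 - <<'E'
from h import *
S=lambda u,v:((u+.5)/5.3333-.5+235,(v+.5)/5.3333-.5+155)
f=lambda q:np.round((q[:2]-t)@Rb*1000,1)
for p,z in(((175,205),.046),((305,337),.046),((530,37),.05),((700,163),.05),((627,150),.064),((160,190),.05)):print(f(ray('scene',S(*p),z)))
E
python3 -m pendant '[{"tx":-0.02,"ty":0,"tz":0,"spin":0,"claw":1}]' >/dev/null; python3 -c "
from h import *
where()"
```

```text
[-113.3   48.9]
[-115.2  -56.7]
[110.8  57.6]
[113.3 -64. ]
[ 77.  -49.7]
[-115.9   57.9]
box [-53.   -0.5] z 68.4 yaw 160.79 Fbox [-3.99  1.75  1.66] q [-14.   27.   50.  103.2 -23.4  60.9 115.5]
```

```bash
python3 -m pendant '[{"tx":-0.02,"ty":0,"tz":0,"spin":0,"claw":1}]' >/dev/null; python3 -c "
from h import *
where()"
```

```text
box [-53.   -0.6] z 68.4 yaw 160.77 Fbox [-7.63  2.12  4.82] q [-13.9  27.1  50.  103.1 -23.5  61.1 115.5]
```

The lid is on its stop: 7.6 N with no further travel. Backing off, lifting, and going round to the outside of the button.

```bash
python3 -m pendant '[{"tx":0.25,"ty":0,"tz":0,"spin":0,"claw":1},{"tx":0.3,"ty":0,"tz":0,"spin":0,"claw":1},{"tx":0,"ty":0,"tz":-0.5,"spin":0,"claw":1},{"tx":0,"ty":0,"tz":-0.4,"spin":0,"claw":1},{"tx":0,"ty":-0.5,"tz":0,"spin":0,"claw":1},{"tx":0,"ty":-0.5,"tz":0,"spin":0,"claw":1},{"tx":0,"ty":-0.5,"tz":0,"spin":0,"claw":1},{"tx":0,"ty":-0.48,"tz":0,"spin":0,"claw":1},{"tx":0,"ty":0,"tz":0,"spin":0,"claw":1}]'
python3 - <<'E'
from h import *
where((-80,-98))
b=snap('scene','scene4.png')
cv2.imwrite('pics/c4.png',cv2.resize(b[155:245,235:385,::-1],(800,480),interpolation=cv2.INTER_CUBIC))
E
```

```text
time_s: 8.22
tool_pos: [0.4638, -0.3745, 0.1143]
tool_rot: [-179.9, 0.1, 160.6]
force: [0.2, 0.4, 0.6]
grip_width: 0.0007
grasp_force: 0.0
box [ -79.8 -101.9] z 114.3 yaw 160.56 Fbox [0.06 0.42 0.58] q [ -6.9  24.2  53.5 101.2 -21.2  65.3 123.9]
shares [0.005 0.079]
```

View pics/c4.png

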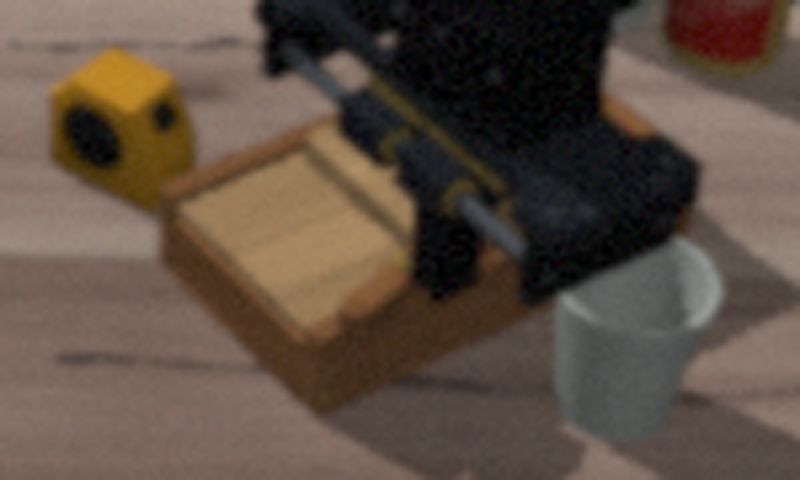

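```bash
python3 -m pendant '[{"tx":0,"ty":0.06,"tz":0.4,"spin":0,"claw":1},{"tx":0,"ty":0,"tz":0.4,"spin":0,"claw":1},{"tx":0,"ty":0,"tz":0,"spin":0,"claw":1}]'
python3 - <<'E'
from h import *
where((-80,-98))
prev=None
for k in np.radians([-20,-5,10,20,30,40,50,60,70,75,80,85,88,90]):
    s,c=np.sin(k),np.cos(k);h=8.5*abs(s)+15*c
    p=np.array([-65,-58])+25*np.array([-c,s])+(8+h)*np.array([-s,-c])
    print(round(np.degrees(k)),np.round(p,1), '' if prev is None else np.round([-(p-prev)[0]/50,(p-prev)[1]/50],2));prev=p
E
```

```text
time_s: 8.65
tool_pos: [0.465, -0.3674, 0.0707]
tool_rot: [179.9, -0.3, 160.9]
force: [0.3, -0.2, -0.1]
grip_width: 0.0007
grasp_force: 0.0
box [-81.  -94.8] z 70.7 yaw 160.86 Fbox [ 0.4  -0.11 -0.12] q [ -5.7  27.   51.5 103.4 -23.8  61.4 125.4]
shares [-0.02  -0.064]
-20 [-79.9 -90. ] 
-5 [-87.8 -83.8] [0.16 0.13]
10 [-93.8 -77.5] [0.12 0.12]
20 [-97.  -72.9] [0.06 0.09]
30 [-99.3 -67.4] [0.04 0.11]
40 [-100.2  -61. ] [0.02 0.13]
50 [-99.6 -54.4] [-0.01  0.13]
60 [-97.3 -47.8] [-0.05  0.13]
70 [-93.4 -41.7] [-0.08  0.12]
75 [-90.9 -39.1] [-0.05  0.05]
80 [-88.  -36.7] [-0.06  0.05]
85 [-84.9 -34.6] [-0.06  0.04]
88 [-82.9 -33.6] [-0.04  0.02]
90 [-81.5 -33. ] [-0.03  0.01]
```

```bash
python3 -m pendant '[{"tx":0.14,"ty":0.1,"tz":-0.04,"spin":0,"claw":1},{"tx":0,"ty":0.12,"tz":0,"spin":0,"claw":1},{"tx":0.12,"ty":0.12,"tz":0,"spin":0,"claw":1},{"tx":0.06,"ty":0.09,"tz":0,"spin":0,"claw":1},{"tx":0.04,"ty":0.11,"tz":0,"spin":0,"claw":1},{"tx":0.02,"ty":0.13,"tz":0,"spin":0,"claw":1},{"tx":-0.01,"ty":0.13,"tz":0,"spin":0,"claw":1},{"tx":-0.05,"ty":0.13,"tz":0,"spin":0,"claw":1},{"tx":0,"ty":0,"tz":0,"spin":0,"claw":1}]'
python3 - <<'E'
from h import *
where((-97.3,-47.8))
b=snap('scene','scene5.png')
cv2.imwrite('pics/c5.png',cv2.resize(b[155:245,235:385,::-1],(800,480),interpolation=cv2.INTER_CUBIC))
E
```

```text
time_s: 9.78
tool_pos: [0.4669, -0.3192, 0.0753]
tool_rot: [179.9, -0.0, 160.9]
force: [-0.3, 0.4, -1.0]
grip_width: 0.0007
grasp_force: 0.0
box [-94.9 -48.6] z 75.3 yaw 160.87 Fbox [-0.41  0.31 -1.  ] q [-12.4  23.   52.9 107.3 -21.1  60.1 119.9]
shares [0.048 0.015]
```

View pics/c5.png

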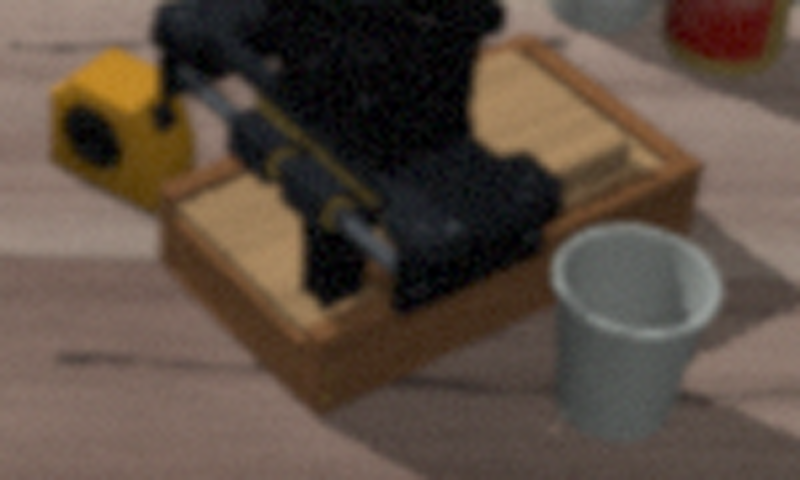

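The finger has swept the button inwards (brown end at (380,285)) and the box is unmoved. Continuing to about 83°, then creeping.

```bash
python3 -m pendant '[{"tx":-0.03,"ty":0.09,"tz":0.02,"spin":0,"claw":1},{"tx":-0.05,"ty":0.08,"tz":0,"spin":0,"claw":1},{"tx":-0.05,"ty":0.05,"tz":0,"spin":0,"claw":1},{"tx":-0.05,"ty":0.05,"tz":0,"spin":0,"claw":1},{"tx":0,"ty":0,"tz":0,"spin":0,"claw":1}]'; python3 -c "
from h import *
where((-81.5,-33))"
python3 -m pendant '[{"tx":-0.03,"ty":0.01,"tz":0,"spin":0,"claw":1}]' >/dev/null; python3 -c "
from h import *
where()"
```

```text
time_s: 10.45
tool_pos: [0.4798, -0.3102, 0.0745]
tool_rot: [180.0, 0.0, 160.8]
force: [0.2, -0.4, 0.4]
grip_width: 0.0006
grasp_force: 0.0
box [-85.7 -35.9] z 74.5 yaw 160.82 Fbox [ 0.3  -0.37  0.43] q [-13.2  23.7  52.4 106.6 -21.6  60.2 118.6]
shares [-0.084  0.058]
box [-84.8 -35.6] z 74.5 yaw 160.79 Fbox [-1.35  0.11  1.99] q [-13.1  23.9  52.3 106.4 -21.7  60.3 118.6]
```

```bash
python3 -m pendant '[{"tx":-0.02,"ty":0,"tz":0,"spin":0,"claw":1}]' >/dev/null; python3 -c "
from h import *
where()"
```

```text
box [-83.8 -35.5] z 74.4 yaw 160.8 Fbox [-1.56  0.64  1.5 ] q [-13.1  24.   52.2 106.3 -21.8  60.4 118.6]
```

```bash
python3 -m pendant '[{"tx":-0.02,"ty":0,"tz":0,"spin":0,"claw":1}]' >/dev/null; python3 -c "
from h import *
where()"
```

```text
box [-82.8 -35.6] z 74.4 yaw 160.79 Fbox [-0.41  0.57  0.54] q [-13.   24.1  52.2 106.2 -21.8  60.4 118.7]
```

```bash
python3 -m pendant '[{"tx":-0.02,"ty":0,"tz":0,"spin":0,"claw":1}]' >/dev/null; python3 -c "
from h import *
where()"
```

```text
box [-81.7 -35.7] z 74.4 yaw 160.79 Fbox [-1.93  2.2  -0.99] q [-12.9  24.2  52.1 106.  -21.9  60.4 118.7]
```

```bash
python3 -m pendant '[{"tx":-0.015,"ty":0,"tz":0,"spin":0,"claw":1}]' >/dev/null; python3 -c "
from h import *
where()"
```

```text
box [-81.  -35.8] z 74.4 yaw 160.79 Fbox [-2.84  1.21  0.36] q [-12.8  24.3  52.1 105.9 -22.   60.5 118.7]
```

```bash
python3 -m pendant '[{"tx":-0.015,"ty":0,"tz":0,"spin":0,"claw":1}]' >/dev/null; python3 -c "
from h import *
where()"
```

```text
box [-80.9 -35.8] z 74.4 yaw 160.78 Fbox [-4.32  2.25  2.11] q [-12.8  24.4  52.1 105.8 -22.   60.6 118.7]
```

```bash
python3 -m pendant '[{"tx":-0.01,"ty":0,"tz":0,"spin":0,"claw":1}]' >/dev/null; python3 -c "
from h import *
where()"
```

```text
box [-80.9 -35.8] z 74.4 yaw 160.78 Fbox [-6.55  1.18  4.  ] q [-12.7  24.5  52.1 105.8 -22.   60.7 118.7]
```

The button is on its stop: force rose to 6.5 N with no travel. Backing clear and checking.

```bash
python3 -m pendant '[{"tx":0.2,"ty":0,"tz":0,"spin":0,"claw":1},{"tx":0.3,"ty":0,"tz":0,"spin":0,"claw":1},{"tx":0.1,"ty":0,"tz":-0.8,"spin":0,"claw":1},{"tx":0,"ty":0,"tz":-1,"spin":0,"claw":1},{"tx":0,"ty":0,"tz":-1,"spin":0,"claw":1},{"tx":0,"ty":0.9,"tz":-0.4,"spin":0,"claw":1},{"tx":0,"ty":0.9,"tz":0,"spin":0,"claw":1},{"tx":0,"ty":0.9,"tz":0,"spin":0,"claw":1},{"tx":0,"ty":0,"tz":0,"spin":0,"claw":1},{"tx":0,"ty":0,"tz":0,"spin":0,"claw":1}]'
python3 - <<'E'
from h import *
where()
a=snap('top','top6.png');b=snap('scene','scene6.png')
A=cv2.resize(a[80:240,200:390,::-1],(356,300),interpolation=cv2.INTER_CUBIC)
B=cv2.resize(b[155:245,235:385,::-1],(500,300),interpolation=cv2.INTER_CUBIC)
C=np.zeros((600,500,3),np.uint8);C[:300]=B;C[300:,:356]=A;cv2.imwrite('pics/c6.png',C)
E
```

```text
time_s: 12.58
tool_pos: [0.501, -0.1757, 0.2345]
tool_rot: [180.0, 0.0, 160.8]
force: [-0.1, -0.7, 0.2]
grip_width: 0.0006
grasp_force: 0.0
box [-109.6   98.1] z 234.5 yaw 160.76 Fbox [ 0.11 -0.72  0.18] q [-35.2   4.6  54.9 102.1  -3.9  75.3  91.3]
```

View pics/c6.png

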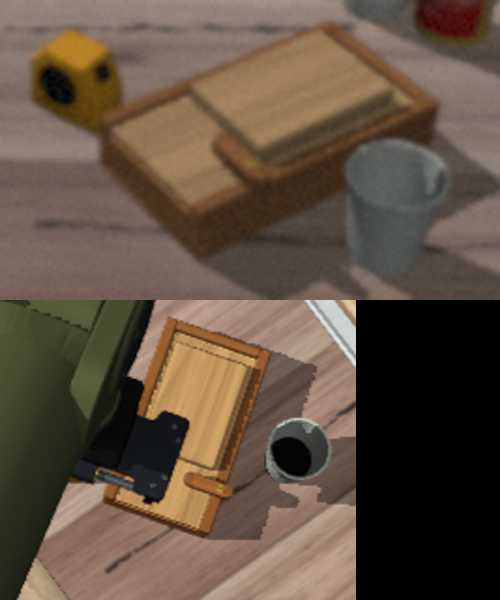

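The lid is shut, and the button lies square across it just in front of the panel ((185,478)-(232,492) in the lower view). The box, cup and tape are where they were, and the fingers are clear.

```bash
python3 -c "
from cell import env
print(env.sign_off())"
```

```text
the job is handed in; nothing more can be done
None
```

I pushed the lid fully home to its stop, then turned the button to its stop square across the lid; the last pictures show the box, cup and tape measure unmoved, and the fingers were clear when I handed in at about 13 s (the sanding block was outside those last crops).

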